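# Move a hung wall shelf onto the spraying turntable

### The job

First turn the spraying turntable by pushing its rim (or the finger pegs along the rim) until the open side of its three-sided fence faces the front of the table, where the robot stands. Then slide the small grey wall shelf up along its keyhole slot until the stud's head is in the wide end, take it off the drying stand without wrenching it, and stand it gently on the turntable inside the fence, with its back plate to the rear fence and its front lip to the open side; let go of it, keep the turntable facing front, and leave the other things on the table where they are.

Things in the scene. Friction and masses are not known exactly. Their poses are not given: they have to be found in the camera images.
- disc (a joint): angle of the turntable's disc in rad, seen from above counter-clockwise positive; 0 = the fence's open side faces the front (world -x, the robot's side); it starts between 0.7 and 1.7 and may turn either way to 3.3. It stays where it is left; turning takes about 0.15 N m (1 to 2 N at the rim).
- disc_top (a point): centre of the turntable disc's upper face, 58 mm above the table, turning with the disc: x points to the rear fence, away from the open side, z up. Aluminium disc, diameter 280 mm, 12 mm thick, on a fixed foot. Six upright black finger pegs, 14 mm thick and 40 mm tall, stand on it 125 mm from the centre at 30, 90, 150, 210, 270 and 330 degrees from this x axis.
- fence (a point): foot of the rear fence wall's inner face, in its middle, 53 mm along x from disc_top, same axes. Steel fence 16 mm high, 5 mm thick, three-sided: side walls' inner faces 58 mm to either side (y) of the disc centre, running from the rear wall to 38 mm in front (-x) of the disc centre; open towards -x.
- stud (a point): where the stud's axis meets the front face of the drying stand's post (fixed), 185.5 mm above the table; x points back into the post, the stud points to -x, z up. Shaft 8 mm thick and 9 mm long, then a round head 18 mm wide and 5 mm thick, ending at x = -14 mm. Post: 40 mm wide, 30 mm deep, top 14.5 mm above the stud's axis.
- shelf_grip (a point): centre of the thick top edge of the grey wall shelf, the place to grip it from above: a bar 12 mm thick (along the shelf's x), 80 mm wide (y), 25 mm tall, top 12.5 mm above this point. Shelf axes: x to its back, z up. While it hangs, stand and stud end 42 mm below this point, so fingers have room in front of and behind the bar.
- shelf_hole (a point): centre of the keyhole's wide end (28 mm across), mid-thickness of the back plate, 92.5 mm below shelf_grip. The slot, 11 mm wide, runs up to 39.5 mm above this point. While hung, the stud lies at its upper end, the plate's back 1.5 mm in front of the post: raise the shelf about 35 mm so that this point is level with the stud, then draw it off along the stand's -x by 25 mm or more.
- shelf_base (a point): centre of the underside of the shelf's floor (100 mm along y, 90 mm along x; the back plate's rear face at x = +45 mm, the front lip, 14 mm high, at x = -45 mm), 187.5 mm below and 40.5 mm in front of shelf_grip
- shelf: the grey wall shelf, same origin and axes as shelf_base: 100 mm wide (y), 90 mm deep (x), 200 mm tall, about 0.4 kg, an L of a floor 6 mm thick and a back plate 5 mm thick along its rear edge
- turntable: the turntable's fixed foot with the disc on it, origin on the table at its axis
- stand: the fixed drying stand, origin on the table under the front face of its post, axes as stud; base plate 150 x 170 x 12 mm
- bottle_a: a clear plastic bottle with a cap, 64 mm wide, 190 mm tall, far side of the table; to be left alone (origin: middle of its underside)
- bottle_b: a second bottle like bottle_a, beside it; to be left alone (origin: middle of its underside)
- tape: a roll of tape lying flat, 90 mm across, 24 mm high, near the middle line close to the robot; to be left alone (origin: middle of its underside)
- paint_tin: a low closed tin, 84 mm across, 75 mm high, near the middle line between the stand's and the turntable's places, further out; to be left alone (origin: middle of its underside)
- cup: an empty white mixing cup, 84 mm across, 110 mm high, front left of the table; to be left alone (origin: middle of its underside)
- squeeze: a white squeeze bottle, 60 mm across, 130 mm tall, front right of the table; to be left alone (origin: middle of its underside)
Not all that is in view belongs to the job. What is shaped like the shelf but red is not meant. What is shaped like the stand but orange is not meant.

How it is judged (in metres and radians):
On the way, in this order (a step that is already met when the one before it is completed fails the run):
1. the fence's open side faces the front, within about 14 degrees (value of joint disc between -0.25 and 0.25 rad), for 0.2 s.
2. the shelf is off the stud: its keyhole plate is more than 25 mm in front of the post (x of shelf_hole in the frame of stud below -0.025 m), for 0.1 s.
At the end, for the whole second after the job is handed in: Open side faces front within 0.25 rad; shelf released, still, upright (0.08 rad), flat on the disc (5 mm) inside the fence: within 13 mm sideways and from 12 mm behind to 25 mm in front of the disc centre, back plate to the rear fence, square within 0.2 rad (all of step 1 and x of shelf_base in the frame of disc_top between -0.025 and 0.012 m and y of shelf_base in the frame of disc_top between -0.013 and 0.013 m and z of shelf_base in the frame of disc_top between -0.005 and 0.005 m and x of shelf_grip in the frame of disc_top above 0 m and angle between the x axis of shelf_base and the x axis of disc_top, either way round below 0.2 rad and angle between shelf_base's own z axis and vertical below 0.08 rad and linear speed of shelf below 0.02 m/s and angular speed of shelf below 0.1 rad/s); the robot touches nothing.
It fails at once if the shelf is wrenched against the stand (over 60 N) (contact force between shelf and stand above 60 N).
It fails at once if the shelf is knocked or pressed hard onto the turntable (over 60 N) (contact force between shelf and turntable above 60 N).
It fails at once if the shelf is let go more than 20 mm above the disc (horizontal distance between shelf_base and disc_top below 0.1 m and z of shelf_base in the frame of disc_top above 0.02 m and contact force between the fingers and shelf below 0.05 N).
It fails at once if the shelf falls over (angle between shelf_base's own z axis and vertical above 0.7 rad).
It fails at once if another thing on the table is pushed over 30 mm away or knocked over (distance of any of bottle_a, bottle_b, tape, paint_tin, cup, squeeze from where it was at the start of the episode above 0.03 m or angle between any of bottle_a, bottle_b, tape, paint_tin, cup, squeeze's own z axis and vertical above 0.5 rad).
It also fails if it takes over 62 s, if anything falls off the work surface, if the arm or the gripper's body presses on something with over 40 N, if the wrist force passes 120 N, or if a joint passes its speed limit or range.

### The arm

A 6-joint arm with a two-finger parallel gripper is mounted at the origin on the work surface. World frame = base frame: x ahead of the robot, y to its left, z up, the work surface at z = 0. Lengths are in m, angles in degrees, forces in N, time in s.
With the tool pointing down it reaches from about 0.35 to 0.85 m from the base axis. Payload 8.1 kg.
Tool frame: the origin (TCP) lies on the centre line of the jaws, within the pads' length; the fingertips stand 17 mm ahead of it and the grasp point (between the pads) lies 2 mm behind it; z points along the fingers, y is the line along which they close (so a half turn about z gives the same grasp; the last joint's range is limited). The gripper opens to 93 mm and grips with 3 to 60 N. Pads are 15 mm wide; open, the fingers measure 128 mm over their backs; the gripper's body (75 mm by 188 mm) begins 65 mm behind the grasp point.
Start: joints at [-72.273, 7.471, 85.268, -0, 87.261, -4.893], TCP at [0.231, -0.554, 0.236] pointing down, gripper open.
Joint ranges: [-169.43, 169.43], [-51.17, 129.36], [1.28, 143.12], [-76.62, 256.62], [0, 156.53], [-152.29, 152.29]. Speed limits (degrees/s): [136.94, 136.94, 159.86, 180, 180, 180].

### API

Orientations are given as [roll, pitch, yaw] about the fixed x, y, z axes, in that order (R = Rz(yaw) Ry(pitch) Rx(roll)).
In Python, from rig import ctrl gives the robot as it stands. The module is installed in compiled form; this text tells all that it offers.
- The arm moves only by the shell command python3 -m crank 'ROWS' [FORCE]. ROWS is JSON, a list of rows, each an object of numbers: "ax", "ay", "az": the turn, a rotation vector about the tool's x, y, z in rad; "x", "y", "z": the shift along the tool's x, y, z in mm; "claw": the opening, from 0 (shut) to 1 (fully open). In form: [{"ax": .., "ay": .., "az": .., "x": .., "y": .., "z": .., "claw": ..}, ...]. A call has 1 to 20 rows; each row shifts and turns the commanded pose from where the row before left it, along the tool's axes as they then stand; what a row does not reach is not made up. A row lasts 1/8 s, in which the tool goes at most 62.5 mm and 10.7 degrees, less where a joint would pass 70% of its speed; a pose out of reach is approached as far as the arm can. A call with a gripper value outside its range is refused whole. The fingers move at their own pace and stop on an object; FORCE is the grip in N (left out, the last holds). Time passes only in rows, so rows that do not move let the fingers close. It gives the time, the measured TCP pose, the force, the opening and the grip force at its end, in the units of the state.
- ctrl.get_obs(): the state, without advancing time (a new reading comes with each control period).
- ctrl.snapshot(name): name is "scene" or "top" or "wrist"; returns the picture (420x560x3 uint8, blue, green, red); there is no depth.
- ctrl.get_calibration(name): a dict with "intrinsics" (3x3 intrinsics, pixels), "rvec" (rotation vector, rad) and "tvec" (3), from world to camera coordinates, as OpenCV has them. Camera axes: x right, y down, z forward; pixel columns grow to the right and rows downward; lengths in m; the calibration is good to about 2 mm. A picture is of the moment at which its call begins: read the wrist's pose just before it. get_calibration takes no time and is no camera call; for the wrist camera it gives the pose at the moment of the call.
- ctrl.hand_in(): hands the job in; it is judged then, once.
Trained networks look in the newest picture that a camera, given by its name, has taken for a name from the list of things; names that differ only in an ending like _2 or _b are one class to them, and where a whole thing is asked for, a point or a joint stands for the part that bears it (a point fixed in the world has none). Each returns a list of dicts, best first, with "conf" (0 to 1); they miss things now and then, are a little off and sometimes report something else, mostly with a low value. They report only what shows in the picture. A call takes as long as a camera call. They do not tell look-alikes from the thing itself.
- ctrl.outline_of(camera, thing): "pixels" (420x560 bool, what is visible of it).
- ctrl.pinpoint(camera, thing): "position" ([x, y, z] in m, in the coordinates of the camera as it stood for that picture, good to about 4 mm: a listed point, or the origin of a listed thing).
The state is a dict: "t": time; "joints": joint angles; "dq": joint speeds; "effort": joint torques, N m; "tcp_pos": TCP position; "ee_rot": TCP orientation; "ft_force": force on the tool from outside, world axes, zero at the start; "wrist_torque": the same for the moment, N m; "opening": finger opening in m; "grip_force": force on a finger pad.
Only numpy, scipy, OpenCV 4.12 (cv2) and the standard library are available. Lean on these libraries where they do the work, as an engineer would, in place of code of your own. Each camera call takes 0.05 s, during which the arm holds its last target. There are 200 camera calls.

## Working session

There is one attempt and no reset: what is moved stays moved. The work goes in short steps, Python scripts to look and compute and a shell command to move; the robot and the scene stay as the last step left them, time stands still between calls to the robot, and variables do not carry over. Pictures are saved under pics/ and viewed, at most 10 in all, crops included, and the job is handed in when it is done.

```bash
mkdir -p pics
cat > h.py <<'E'
from rig import ctrl
import numpy as np, cv2
from scipy.spatial.transform import Rotation as R
def cal(c):
    k=ctrl.get_calibration(c); return np.array(k["intrinsics"]),cv2.Rodrigues(np.array(k["rvec"],float))[0],np.array(k["tvec"],float).ravel()
def pin(c,th,n=3):
    K,Rm,t=cal(c)
    return [(round(d["conf"],2),np.round(Rm.T@(np.array(d["position"])-t),4)) for d in ctrl.pinpoint(c,th)[:n]]
def proj(c,P):
    K,Rm,t=cal(c); p=K@(Rm@np.array(P)+t); return p[:2]/p[2]
def ray(c,uv,z):
    K,Rm,t=cal(c); d=Rm.T@np.linalg.inv(K)@np.array([uv[0],uv[1],1.]); o=-Rm.T@t
    return o+d*(z-o[2])/d[2]
def tcp():
    o=ctrl.get_obs(); return np.array(o["tcp_pos"]),R.from_euler("xyz",o["ee_rot"],degrees=True).as_matrix(),o
E
python3 - <<'E'
from h import *
np.set_printoptions(suppress=True)
ims=[]
for c in ["scene","top"]:
    im=ctrl.snapshot(c); cv2.imwrite(f"pics/{c}0.png",im)
    for th in ["disc_top","fence","stud","shelf_grip","shelf_hole","shelf_base","stand","turntable","bottle_a","tape","paint_tin","cup","squeeze"]:
        print(c,th,[(a,b.tolist()) for a,b in pin(c,th)])
p,Rm,o=tcp(); print(p,o["ee_rot"],Rm.round(3).tolist(),o["t"])
E
```

```text
scene disc_top [(0.62, [0.5727, 0.2023, 0.0605]), (0.55, [0.7625, -0.0628, -0.0017]), (0.37, [0.565, -0.2439, 0.1514])]
scene fence [(0.85, [0.6111, 0.2434, 0.0579])]
scene stud [(0.95, [0.2615, -0.2047, 0.1879]), (0.62, [0.5708, -0.2361, 0.1823]), (0.39, [0.6421, -0.0107, 0.0039])]
scene shelf_grip [(0.87, [0.4903, -0.4138, 0.1917]), (0.82, [0.5612, -0.2397, 0.245])]
scene shelf_hole [(0.93, [0.489, -0.4066, 0.0942]), (0.57, [0.5683, -0.242, 0.1487])]
scene shelf_base [(0.82, [0.5247, -0.2408, 0.0529]), (0.62, [0.5295, -0.4256, 0.0001]), (0.23, [0.3774, 0.0124, -0.003])]
scene stand [(0.92, [0.5719, -0.2407, 0.0013]), (0.71, [0.2629, -0.2018, 0.0001])]
scene turntable [(0.6, [0.5717, 0.2054, 0.0031]), (0.42, [0.5702, -0.2408, 0.0012])]
scene bottle_a [(0.78, [0.7648, -0.0628, 0.001]), (0.65, [0.7766, 0.0541, -0.0001]), (0.38, [0.3469, 0.3834, -0.0002])]
scene tape [(0.64, [0.3767, 0.0161, -0.003]), (0.62, [0.5223, -0.2411, 0.0511])]
scene paint_tin [(0.82, [0.6449, -0.0147, 0.0012])]
scene cup [(0.81, [0.3522, 0.3814, 0.0005]), (0.62, [0.3757, 0.0128, -0.004])]
scene squeeze [(0.42,
[... 441 characters left out ...]
0.2454, 0.0583]), (0.58, [0.5245, -0.4298, 0.0086]), (0.23, [0.7805, 0.0507, -0.0034])]
top stand [(0.81, [0.5718, -0.2433, 0.0039]), (0.63, [0.266, -0.2023, 0.0022]), (0.41, [0.5609, -0.2424, 0.2431])]
top turntable [(0.82, [0.5688, 0.1996, -0.0015])]
top bottle_a [(0.67, [0.7681, -0.0627, 0.0018]), (0.64, [0.7823, 0.0508, -0.0])]
top tape [(0.55, [0.3785, 0.0128, 0.0053])]
top paint_tin [(0.67, [0.6459, -0.0123, -0.005])]
top cup [(0.92, [0.3464, 0.3816, 0.0019])]
top squeeze [(0.6, [0.3465, -0.4066, -0.0002]), (0.58, [0.5655, -0.2443, 0.2414])]
[ 0.23079521 -0.5538723   0.2356556 ] [179.99653901   0.00033107  22.61852174] [[0.923, 0.385, 0.0], [0.385, -0.923, -0.0], [-0.0, 0.0, -1.0]] 1.4
```

View pics/scene0.png

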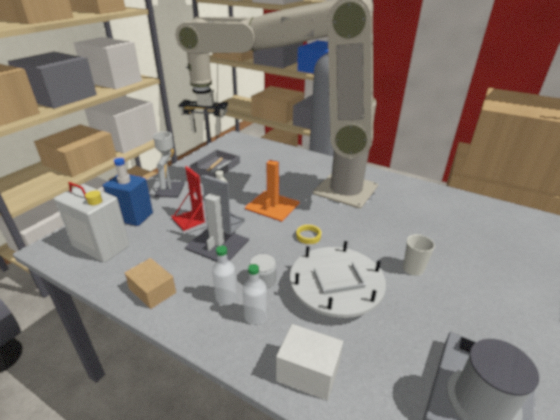

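View pics/top0.png

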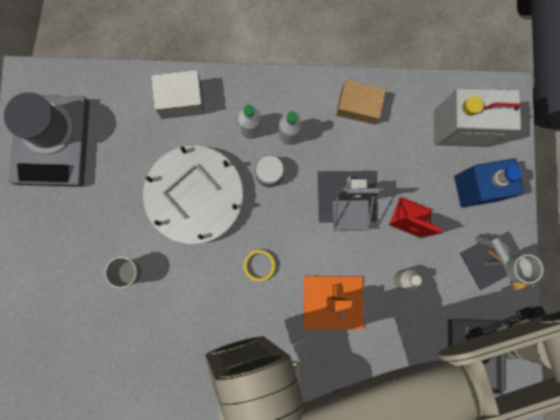

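The top view shows the grey stand and shelf near (350,200), the red look-alike at (415,218), the orange one at (335,300), and the turntable at (195,195). The fence's long wall runs from (168,193) to (200,168), facing up-left, so the disc is at about +0.8 rad. I'll get the peg positions next.

```bash
cat >> h.py <<'E'
def pegs(im,c="top",ctr=(0.5715,0.2015)):
    # rectify plane z=.078, 1 px = 0.5 mm ; dark blobs at r~125mm
    s=.0005; q=np.array([[-.17,-.17],[.17,-.17],[.17,.17],[-.17,.17]])
    src=np.array([proj(c,[ctr[0]+a,ctr[1]+b,.078]) for a,b in q],np.float32)
    dst=((q+.17)/s).astype(np.float32)
    w=cv2.warpPerspective(im,cv2.getPerspectiveTransform(src,dst),(680,680))
    g=cv2.cvtColor(w,cv2.COLOR_BGR2GRAY); m=(g<60).astype(np.uint8)
    n,_,st,ce=cv2.connectedComponentsWithStats(m); out=[]
    for i in range(1,n):
        v=ce[i]*s-.17; r=np.hypot(*v)
        if st[i][4]>100 and .105<r<.145: out.append((round(float(np.degrees(np.arctan2(v[1],v[0]))),1),round(r,4),int(st[i][4])))
    return w,sorted(out)
E
python3 - <<'E'
from h import *
w,p=pegs(cv2.imread("pics/top0.png")); print(p)
P,Rm,o=tcp(); print(P,o["t"])
E
```

```text
[(-166.7, np.float64(0.1257), 186), (-106.8, np.float64(0.125), 210), (-46.8, np.float64(0.1241), 310), (13.8, np.float64(0.1242), 384), (74.0, np.float64(0.1256), 368), (133.8, np.float64(0.1259), 305)]
[ 0.23079521 -0.5538723   0.2356556 ] 1.4
```

```bash
python3 -m crank '[{"z":-50,"claw":0},{"z":-50,"az":-0.18,"claw":0},{"x":50,"az":-0.18,"claw":0},{"x":30,"az":-0.18,"claw":0},{"az":-0.18,"claw":0},{"az":-0.18,"claw":0},{"az":-0.18,"claw":0},{"az":-0.096,"claw":0}]' 10
```

```text
schema error: expected keys ax, ay, az, x, y, z, claw
```

```bash
python3 -m crank '[{"ax":0,"ay":0,"az":-0.17,"x":0,"y":0,"z":-20,"claw":0},{"ax":0,"ay":0,"az":-0.17,"x":0,"y":0,"z":-20,"claw":0},{"ax":0,"ay":0,"az":-0.17,"x":0,"y":0,"z":-20,"claw":0},{"ax":0,"ay":0,"az":-0.17,"x":0,"y":0,"z":-20,"claw":0},{"ax":0,"ay":0,"az":-0.17,"x":0,"y":0,"z":-20,"claw":0},{"ax":0,"ay":0,"az":-0.17,"x":0,"y":0,"z":0,"claw":0},{"ax":0,"ay":0,"az":-0.156,"x":0,"y":0,"z":0,"claw":0}]' 10
```

```text
t: 2.28
tcp_pos: [0.2308, -0.554, 0.3361]
ee_rot: [180.0, 0.0, 90.3]
ft_force: [0.1, -0.1, -0.1]
opening: 0.0274
grip_force: 0.0
```

```bash
python3 -m crank '[{"ax":0,"ay":0,"az":0,"x":40,"y":13,"z":0,"claw":0},{"ax":0,"ay":0,"az":0,"x":50,"y":16,"z":0,"claw":0},{"ax":0,"ay":0,"az":0,"x":50,"y":16,"z":0,"claw":0},{"ax":0,"ay":0,"az":0,"x":50,"y":16,"z":0,"claw":0},{"ax":0,"ay":0,"az":0,"x":50,"y":16,"z":0,"claw":0},{"ax":0,"ay":0,"az":0,"x":50,"y":16,"z":0,"claw":0},{"ax":0,"ay":0,"az":0,"x":50,"y":16,"z":0,"claw":0},{"ax":0,"ay":0,"az":0,"x":50,"y":16,"z":0,"claw":0},{"ax":0,"ay":0,"az":0,"x":50,"y":16,"z":0,"claw":0},{"ax":0,"ay":0,"az":0,"x":50,"y":16,"z":0,"claw":0},{"ax":0,"ay":0,"az":0,"x":50,"y":16,"z":0,"claw":0},{"ax":0,"ay":0,"az":0,"x":50,"y":16,"z":0,"claw":0},{"ax":0,"ay":0,"az":0,"x":50,"y":16,"z":0,"claw":0},{"ax":0,"ay":0,"az":0,"x":40,"y":16,"z":0,"claw":0},{"ax":0,"ay":0,"az":0,"x":0,"y":0,"z":-0,"claw":0}]'
```

```text
t: 4.15
tcp_pos: [0.4519, 0.1286, 0.3352]
ee_rot: [-179.9, -0.0, 90.2]
ft_force: [0.4, -0.7, -0.0]
opening: 0.0008
grip_force: 0.0
```

```bash
python3 -m crank '[{"ax":0,"ay":0,"az":0,"x":0,"y":0,"z":40,"claw":0},{"ax":0,"ay":0,"az":0,"x":-2,"y":0,"z":50,"claw":0},{"ax":0,"ay":0,"az":0,"x":0,"y":0,"z":50,"claw":0},{"ax":0,"ay":0,"az":0,"x":0,"y":0,"z":50,"claw":0},{"ax":0,"ay":0,"az":0,"x":0,"y":0,"z":40,"claw":0},{"ax":0,"ay":0,"az":0,"x":0,"y":0,"z":20,"claw":0},{"ax":0,"ay":0,"az":0,"x":8,"y":0,"z":0,"claw":0},{"ax":0,"ay":0,"az":0,"x":8,"y":0,"z":0,"claw":0},{"ax":0,"ay":0,"az":0,"x":8,"y":0,"z":0,"claw":0},{"ax":0,"ay":0,"az":0,"x":8,"y":0,"z":0,"claw":0},{"ax":0,"ay":0,"az":0,"x":8,"y":0,"z":0,"claw":0},{"ax":0,"ay":0,"az":0,"x":8,"y":0,"z":0,"claw":0},{"ax":0,"ay":0,"az":0,"x":8,"y":0,"z":0,"claw":0},{"ax":0,"ay":0,"az":0,"x":8,"y":0,"z":0,"claw":0},{"ax":0,"ay":0,"az":0,"x":8,"y":0,"z":0,"claw":0},{"ax":0,"ay":0,"az":0,"x":0,"y":0,"z":0,"claw":0}]'
python3 - <<'E'
from h import *
im=ctrl.snapshot("top"); cv2.imwrite("pics/top1.png",im)
w,p=pegs(im); print(p, tcp()[0])
E
```

```text
t: 6.15
tcp_pos: [0.452, 0.1969, 0.0858]
ee_rot: [180.0, -0.0, 90.0]
ft_force: [0.3, -0.0, 0.2]
opening: 0.0005
grip_force: 0.0
[(-124.8, np.float64(0.1254), 371), (-64.6, np.float64(0.1243), 252), (-4.1, np.float64(0.124), 342), (56.2, np.float64(0.1249), 375), (177.4, np.float64(0.1395), 438)] [0.45204118 0.19662908 0.08577426]
```

```bash
python3 -m crank '[{"ax":0,"ay":0,"az":0,"x":9,"y":0,"z":0,"claw":0},{"ax":0,"ay":0,"az":0,"x":9,"y":1,"z":0,"claw":0},{"ax":0,"ay":0,"az":0,"x":9,"y":2,"z":0,"claw":0},{"ax":0,"ay":0,"az":0,"x":9,"y":2,"z":0,"claw":0},{"ax":0,"ay":0,"az":0,"x":9,"y":2,"z":0,"claw":0},{"ax":0,"ay":0,"az":0,"x":7,"y":2,"z":0,"claw":0},{"ax":0,"ay":0,"az":0,"x":0,"y":0,"z":0,"claw":0}]'
python3 - <<'E'
from h import *
im=ctrl.snapshot("top"); cv2.imwrite("pics/top2.png",im)
w,p=pegs(im); print(p, tcp()[0])
E
```

```text
t: 7.08
tcp_pos: [0.4607, 0.2489, 0.0856]
ee_rot: [-180.0, -0.0, 90.0]
ft_force: [0.0, -0.9, 0.6]
opening: 0.0003
grip_force: 0.0
[(-149.6, np.float64(0.1251), 465), (-89.4, np.float64(0.1249), 206), (-29.1, np.float64(0.1242), 320), (31.5, np.float64(0.1247), 358), (91.2, np.float64(0.1266), 228), (151.3, np.float64(0.1439), 1097)] [0.46052703 0.24857008 0.08548337]
```

```bash
python3 -m crank '[{"ax":0,"ay":0,"az":0,"x":-20,"y":0,"z":0,"claw":0},{"ax":0,"ay":0,"az":0,"x":-10,"y":0,"z":-30,"claw":0},{"ax":0,"ay":0,"az":0,"x":0,"y":0,"z":-50,"claw":0},{"ax":0,"ay":0,"az":0,"x":0,"y":0,"z":-50,"claw":0},{"ax":0,"ay":0,"az":0,"x":0,"y":0,"z":-50,"claw":0},{"ax":0,"ay":0,"az":0,"x":-20,"y":6,"z":-50,"claw":0},{"ax":0,"ay":0,"az":0,"x":-40,"y":6,"z":-45,"claw":0},{"ax":0,"ay":0,"az":0,"x":-50,"y":6,"z":0,"claw":0},{"ax":0,"ay":0,"az":0,"x":-50,"y":6,"z":0,"claw":0.5},{"ax":0,"ay":0,"az":0,"x":-50,"y":6,"z":0,"claw":0.5},{"ax":0,"ay":0,"az":0,"x":-50,"y":6,"z":0,"claw":0.5},{"ax":0,"ay":0,"az":0,"x":-50,"y":6,"z":0,"claw":0.5},{"ax":0,"ay":0,"az":0,"x":-50,"y":6,"z":0,"claw":0.5},{"ax":0,"ay":0,"az":0,"x":-50,"y":6,"z":0,"claw":0.5},{"ax":0,"ay":0,"az":0,"x":-40,"y":6,"z":0,"claw":0.5},{"ax":0,"ay":0,"az":0,"x":0,"y":0,"z":0,"claw":0.5},{"ax":0,"ay":0,"az":0,"x":0,"y":0,"z":0,"claw":0.5}]'
python3 - <<'E'
from h import *
im=ctrl.snapshot("wrist"); cv2.imwrite("pics/w3.png",im)
for th in ["shelf_grip","shelf_hole","shelf_base","stud","stand"]: print(th,pin("wrist",th))
K,Rm,t=cal("wrist"); print(-Rm.T@t, tcp()[0])
ctrl.snapshot("top")
for th in ["shelf_grip","shelf_base","stud","disc_top","fence"]: print(th,pin("top",th))
E
```

```text
t: 9.25
tcp_pos: [0.52, -0.232, 0.3604]
ee_rot: [-180.0, -0.0, 89.9]
ft_force: [1.7, 0.3, -0.6]
opening: 0.0464
grip_force: 0.0
shelf_grip [(0.78, array([ 0.5614, -0.2367,  0.241 ])), (0.55, array([ 0.4886, -0.4028,  0.1874]))]
shelf_hole [(0.92, array([ 0.5674, -0.2367,  0.1474])), (0.55, array([ 0.4878, -0.4084,  0.0942])), (0.34, array([ 7.704e-01, -6.120e-02, -5.000e-04]))]
shelf_base [(0.65, array([ 0.529 , -0.2407,  0.0586]))]
stud [(0.65, array([ 0.2592, -0.2017,  0.1875])), (0.59, array([ 0.5707, -0.241 ,  0.19  ]))]
stand [(0.6, array([ 0.2607, -0.1982, -0.0017]))]
[ 0.52039774 -0.15853478  0.50990951] [ 0.52087194 -0.23102866  0.3609509 ]
shelf_grip [(0.61, array([ 0.6451, -0.012 ,  0.0017])), (0.59, array([ 0.5706, -0.2361,  0.1895])), (0.56, array([ 0.5699, -0.2447,  0.0033]))]
shelf_base [(0.78, array([ 0.5277, -0.4281,  0.0011])), (0.77, array([ 0.5223, -0.2483,  0.0605]))]
stud [(0.72, array([ 0.5697, -0.2385,  0.1851]))]
disc_top [(0.87, array([0.5691, 0.201 , 0.0575]))]
fence [(0.86, array([0.6265, 0.2015, 0.0594])), (0.41, array([ 0.5693,  0.2033, -0.0011])), (0.16, array([ 0.5657, -0.2404,  0.1514]))]
```

View pics/w3.png

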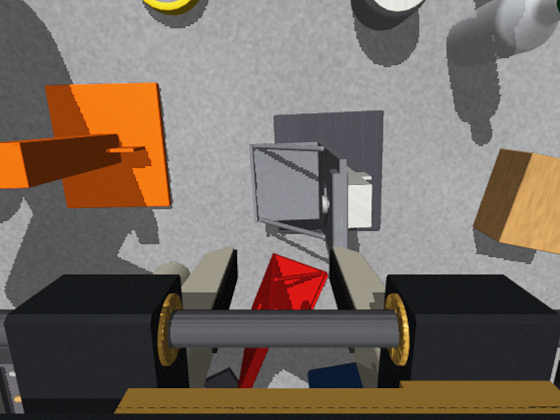

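The wrist view shows the grey shelf at the centre: bar end near (340,160), floor (252–320,146–220), stand base plate corners (275,116), (383,111), (380,231). The red look-alike is below it at (285,280). I'll compute the yaw from the plate edges and the bar.

Run:
```python
from h import *
im=cv2.imread("pics/w3.png")
A,B,C=[ray("wrist",p,.012) for p in [(383,111),(380,231),(275,116)]]
print(A,B,C,np.degrees(np.arctan2(*(A-C)[[1,0]])),np.degrees(np.arctan2(-(A-B)[0],(A-B)[1])))
for m,n in [((0.562,-.24),0),]:
  print([proj("wrist",[.556,-.24+d,.2575]).round() .tolist() for d in(.04,-.04)],[proj("wrist",[.568,-.24+d,.2575]).round().tolist() for d in(.04,-.04)])
cv2.imwrite("pics/w3c.png",cv2.resize(im[90:280,230:400],None,fx=3.1,fy=3.1,interpolation=cv2.INTER_CUBIC))
```

```text
[ 0.6561605  -0.15065407  0.012     ] [ 0.66446711 -0.32152576  0.012     ] [ 0.50972078 -0.15739191  0.012     ] 2.634381108965457 2.783135096513028
[[332.0, 176.0], [328.0, 278.0]] [[349.0, 176.0], [344.0, 278.0]]
```

View pics/w3c.png

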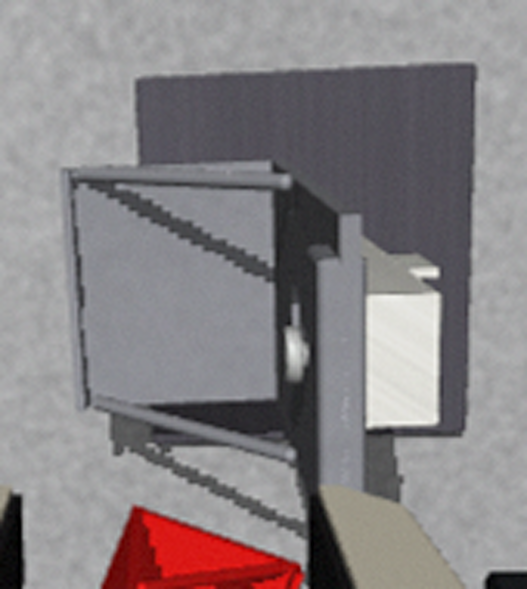

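Run:
```python
from h import *
f=lambda u,v,z: ray("wrist",(230+u/3.1,90+v/3.1),z)
a,b=f(66,170,.067),f(83,408,.067); print("lip",a,b,np.degrees(np.arctan2(-(a-b)[0],(a-b)[1])))
a,b=f(361,250,.2575),f(364,490,.2575); print("bar back edge",a,b,np.degrees(np.arctan2(-(a-b)[0],(a-b)[1])))
a,b=f(318,250,.2575),f(320,490,.2575); print("bar front edge",a,b,np.degrees(np.arctan2(-(a-b)[0],(a-b)[1])))
a=f(390,294,.2);b=f(400,428,.2);print("post mid?",a,b)
```

```text
lip [ 0.48147211 -0.19201056  0.067     ] [ 0.48648637 -0.29090913  0.067     ] 2.902465533566522
bar back edge [ 0.56610076 -0.19602361  0.2575    ] [ 0.56966356 -0.25509941  0.2575    ] 3.451264763369267
bar front edge [ 0.556156 -0.196037  0.2575  ] [ 0.5588737  -0.25511404  0.2575    ] 2.63389898867414
post mid? [ 0.58542928 -0.21708803  0.2       ] [ 0.59059944 -0.2573896   0.2       ]
```

```bash
python3 -m crank '[{"ax":0,"ay":0,"az":-0.05,"x":0,"y":0,"z":0,"claw":0.5},{"ax":0,"ay":0,"az":0,"x":-5,"y":20,"z":20,"claw":0.5},{"ax":0,"ay":0,"az":0,"x":-4,"y":22,"z":20,"claw":0.5},{"ax":0,"ay":0,"az":0,"x":0,"y":0,"z":20,"claw":0.5},{"ax":0,"ay":0,"az":0,"x":0,"y":0,"z":0,"claw":0.5},{"ax":0,"ay":0,"az":0,"x":0,"y":0,"z":0,"claw":0.5}]' 15
python3 - <<'E'
from h import *
im=ctrl.snapshot("wrist"); cv2.imwrite("pics/w4.png",im)
for th in ["shelf_grip","shelf_hole","shelf_base","stud"]: print(th,pin("wrist",th))
p,Rm,o=tcp(); print(p,o["ee_rot"])
g=proj("wrist",p); print(g)
print([proj("wrist",p+Rm@np.array([dx,dy,dz])).round() .tolist() for dx,dy,dz in [(0,-.006,.0427),(0,.006,.0427),(.04,-.006,.0427),(.04,.006,.0427)]])
E
```

```text
t: 10.6
tcp_pos: [0.5629, -0.2388, 0.3016]
ee_rot: [180.0, 0.0, 92.9]
ft_force: [0.0, -0.7, -0.8]
opening: 0.0466
grip_force: 0.0
shelf_grip [(0.92, array([ 0.5606, -0.2369,  0.2439])), (0.52, array([ 7.659e-01, -6.040e-02, -1.000e-04]))]
shelf_hole []
shelf_base [(0.95, array([ 0.5289, -0.2384,  0.0577])), (0.83, array([ 0.5298, -0.4264, -0.0035]))]
stud [(0.86, array([ 0.5712, -0.2421,  0.1863]))]
[ 0.56332167 -0.2389362   0.30181141] [1.79913415e+02 5.22835687e-02 9.28543467e+01]
[283.34370554 280.29933141]
[[273.0, 247.0], [294.0, 247.0], [272.0, 179.0], [294.0, 179.0]]
```

View pics/w4.png

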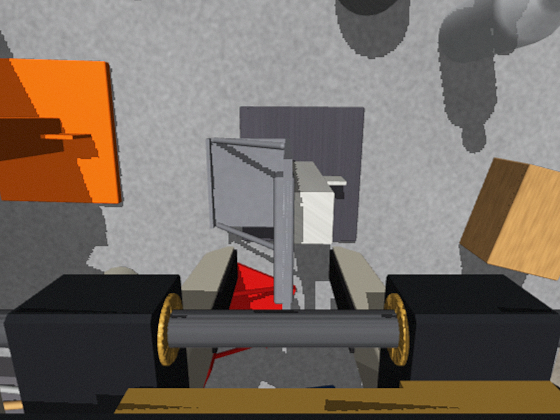

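The wrist view shows the bar at columns 275–293, centred between the finger tips (237/330, middle 283.5), with its far end at row 177 as predicted. I'll descend and grip.

```bash
python3 -m crank '[{"ax":0,"ay":0,"az":0,"x":0,"y":0,"z":20,"claw":0.5},{"ax":0,"ay":0,"az":0,"x":0,"y":0,"z":20,"claw":0.5},{"ax":0,"ay":0,"az":0,"x":0,"y":0,"z":18,"claw":0.5},{"ax":0,"ay":0,"az":0,"x":0,"y":0,"z":0,"claw":0.3},{"ax":0,"ay":0,"az":0,"x":0,"y":0,"z":0,"claw":0.2},{"ax":0,"ay":0,"az":0,"x":0,"y":0,"z":0,"claw":0.15},{"ax":0,"ay":0,"az":0,"x":0,"y":0,"z":0,"claw":0.05},{"ax":0,"ay":0,"az":0,"x":0,"y":0,"z":0,"claw":0.05},{"ax":0,"ay":0,"az":0,"x":0,"y":0,"z":0,"claw":0.0},{"ax":0,"ay":0,"az":0,"x":0,"y":0,"z":0,"claw":0.0}]' 15
```

```text
t: 12.1
tcp_pos: [0.5637, -0.2389, 0.2434]
ee_rot: [179.9, 0.0, 92.9]
ft_force: [1.4, 1.1, 4.5]
opening: 0.0122
grip_force: 15.0
```

```bash
python3 -m crank '[{"ax":0,"ay":0,"az":0,"x":0,"y":0,"z":0,"claw":0.0},{"ax":0,"ay":0,"az":0,"x":0,"y":0,"z":0,"claw":0.0},{"ax":0,"ay":0,"az":0,"x":0,"y":0,"z":-3,"claw":0},{"ax":0,"ay":0,"az":0,"x":0,"y":0,"z":-3,"claw":0},{"ax":0,"ay":0,"az":0,"x":0,"y":0,"z":-4,"claw":0}]' 40
python3 -m crank '[{"ax":0,"ay":0,"az":0,"x":0,"y":0,"z":-5,"claw":0},{"ax":0,"ay":0,"az":0,"x":0,"y":0,"z":-5,"claw":0},{"ax":0,"ay":0,"az":0,"x":0,"y":0,"z":-5,"claw":0},{"ax":0,"ay":0,"az":0,"x":0,"y":0,"z":-5,"claw":0},{"ax":0,"ay":0,"az":0,"x":0,"y":0,"z":-5,"claw":0},{"ax":0,"ay":0,"az":0,"x":0,"y":0,"z":0,"claw":0}]'
python3 - <<'E'
from h import *
for c in ["wrist","scene"]:
    im=ctrl.snapshot(c); cv2.imwrite(f"pics/{c}5.png",im)
    for th in ["shelf_grip","shelf_hole","shelf_base","stud"]: print(c,th,pin(c,th,2))
print(tcp()[0],tcp()[2]["ft_force"],tcp()[2]["wrist_torque"])
E
```

```text
t: 12.72
tcp_pos: [0.5625, -0.2384, 0.2515]
ee_rot: [-179.9, -0.1, 92.9]
ft_force: [-0.0, 0.8, -5.1]
opening: 0.0115
grip_force: 40.0
t: 13.48
tcp_pos: [0.5635, -0.2388, 0.2783]
ee_rot: [179.9, 0.0, 92.9]
ft_force: [-0.2, -0.0, -4.9]
opening: 0.0115
grip_force: 40.0
wrist shelf_grip [(0.93, array([ 0.5641, -0.2394,  0.2751])), (0.37, array([ 0.5682, -0.2409,  0.1836]))]
wrist shelf_hole []
wrist shelf_base [(0.6, array([ 0.5236, -0.2403,  0.09  ]))]
wrist stud [(0.83, array([ 0.5676, -0.2425,  0.1855]))]
scene shelf_grip [(0.97, array([ 0.4886, -0.4117,  0.1952])), (0.61, array([ 0.5615, -0.2394,  0.2796]))]
scene shelf_hole [(0.89, array([ 0.5657, -0.2407,  0.1792])), (0.58, array([ 0.487 , -0.4058,  0.0936]))]
scene shelf_base [(0.83, array([ 0.53  , -0.4291, -0.0021])), (0.69, array([ 0.5222, -0.2387,  0.09  ]))]
scene stud [(0.91, array([ 0.262 , -0.1991,  0.1901])), (0.55, array([ 0.5686, -0.2331,  0.1861]))]
[ 0.56313414 -0.23871026  0.27750501] [-0.35672141  0.08320255 -4.81685732] [-0.01543724 -0.17930924  0.01995288]
```

```bash
python3 -m crank '[{"ax":0,"ay":0,"az":0,"x":0,"y":-3,"z":-0.5,"claw":0},{"ax":0,"ay":0,"az":0,"x":0,"y":-3,"z":0,"claw":0},{"ax":0,"ay":0,"az":0,"x":0,"y":-3,"z":0,"claw":0},{"ax":0,"ay":0,"az":0,"x":0,"y":0,"z":0,"claw":0}]'
python3 -m crank '[{"ax":0,"ay":0,"az":0,"x":0,"y":-4,"z":0,"claw":0},{"ax":0,"ay":0,"az":0,"x":0,"y":-4,"z":0,"claw":0},{"ax":0,"ay":0,"az":0,"x":0,"y":-4,"z":0,"claw":0},{"ax":0,"ay":0,"az":0,"x":0,"y":-4,"z":0,"claw":0},{"ax":0,"ay":0,"az":0,"x":0,"y":-8,"z":0,"claw":0},{"ax":0,"ay":0,"az":0,"x":0,"y":-10,"z":0,"claw":0},{"ax":0,"ay":0,"az":0,"x":0,"y":0,"z":0,"claw":0},{"ax":0,"ay":0,"az":0,"x":0,"y":0,"z":0,"claw":0}]'
```

```text
t: 14.48
tcp_pos: [0.554, -0.2392, 0.2782]
ee_rot: [180.0, 0.0, 92.9]
ft_force: [-0.5, -0.6, -5.0]
opening: 0.0117
grip_force: 40.0
t: 15.48
tcp_pos: [0.5202, -0.2409, 0.2783]
ee_rot: [180.0, 0.0, 92.9]
ft_force: [-0.3, -0.2, -5.0]
opening: 0.0114
grip_force: 40.0
```

```bash
python3 -m crank '[{"ax":0,"ay":0,"az":0,"x":0,"y":-3,"z":-15,"claw":0},{"ax":0,"ay":0,"az":0.04,"x":0,"y":0,"z":-20,"claw":0},{"ax":0,"ay":0,"az":0,"x":10,"y":0,"z":-20,"claw":0},{"ax":0,"ay":0,"az":0,"x":25,"y":6,"z":-7,"claw":0},{"ax":0,"ay":0,"az":0,"x":33,"y":7,"z":0,"claw":0},{"ax":0,"ay":0,"az":0,"x":33,"y":7,"z":0,"claw":0},{"ax":0,"ay":0,"az":0,"x":33,"y":7,"z":0,"claw":0},{"ax":0,"ay":0,"az":0,"x":33,"y":7,"z":0,"claw":0},{"ax":0,"ay":0,"az":0,"x":33,"y":7,"z":0,"claw":0},{"ax":0,"ay":0,"az":0,"x":33,"y":7,"z":0,"claw":0},{"ax":0,"ay":0,"az":0,"x":33,"y":7,"z":0,"claw":0},{"ax":0,"ay":0,"az":0,"x":33,"y":7,"z":0,"claw":0},{"ax":0,"ay":0,"az":0,"x":33,"y":7,"z":0,"claw":0},{"ax":0,"ay":0,"az":0,"x":33,"y":7,"z":0,"claw":0},{"ax":0,"ay":0,"az":0,"x":33,"y":7,"z":0,"claw":0},{"ax":0,"ay":0,"az":0,"x":25,"y":5,"z":0,"claw":0},{"ax":0,"ay":0,"az":0,"x":15,"y":3,"z":0,"claw":0},{"ax":0,"ay":0,"az":0,"x":3,"y":0,"z":0,"claw":0},{"ax":0,"ay":0,"az":0,"x":0,"y":0,"z":0,"claw":0},{"ax":0,"ay":0,"az":0,"x":0,"y":0,"z":0,"claw":0}]'
python3 - <<'E'
from h import *
for c in ["wrist","scene","top"]:
    im=ctrl.snapshot(c); cv2.imwrite(f"pics/{c}6.png",im)
    for th in ["shelf_grip","shelf_base","disc_top","fence"]: print(c,th,pin(c,th,2))
    if c=="top": print(pegs(im)[1])
    for n,P in [("base",None)]:
        p,Rm,o=tcp(); print(p,o["ee_rot"])
E
```

```text
t: 17.98
tcp_pos: [0.6039, 0.1999, 0.3404]
ee_rot: [180.0, 0.0, 90.5]
ft_force: [-0.1, 0.4, -4.9]
opening: 0.0118
grip_force: 40.0
wrist shelf_grip [(0.65, array([0.6041, 0.2026, 0.3378]))]
wrist shelf_base [(0.73, array([0.5676, 0.201 , 0.1546])), (0.19, array([0.6249, 0.2039, 0.0539]))]
wrist disc_top []
wrist fence [(0.68, array([0.6295, 0.207 , 0.0543]))]
[0.6038567  0.20041145 0.34021871] [ 1.79997927e+02 -4.86947245e-04  9.05368129e+01]
scene shelf_grip [(0.71, array([0.604 , 0.1967, 0.3414]))]
scene shelf_base [(0.83, array([0.5619, 0.2022, 0.1508])), (0.82, array([ 0.5288, -0.4275,  0.0025]))]
scene disc_top [(0.74, array([0.5723, 0.2051, 0.0612]))]
scene fence [(0.89, array([0.6239, 0.2069, 0.0599])), (0.22, array([ 0.5717, -0.2398,  0.0029]))]
[0.60383065 0.20079098 0.340139  ] [-1.79997994e+02  1.61733880e-03  9.05692732e+01]
top shelf_grip [(0.84, array([ 0.4868, -0.4142,  0.1908])), (0.82, array([0.6033, 0.1997, 0.3409]))]
top shelf_base [(0.95, array([ 0.5276, -0.4292,  0.0102])), (0.93, array([0.5636, 0.197 , 0.1549]))]
top disc_top [(0.46, array([0.605 , 0.1995, 0.3393]))]
top fence [(0.94, array([0.624 , 0.2054, 0.0551]))]
[(-174.9, np.float64(0.1367), 690), (-150.4, np.float64(0.1245), 433), (-89.6, np.float64(0.1239), 300), (-29.1, np.float64(0.1241), 300), (33.1, np.float64(0.1395), 8902), (91.5, np.float64(0.1253), 291)]
[0.60383412 0.20089118 0.34013326] [-1.79999381e+02 -1.66330823e-03  9.05730034e+01]
```

View pics/wrist6.png

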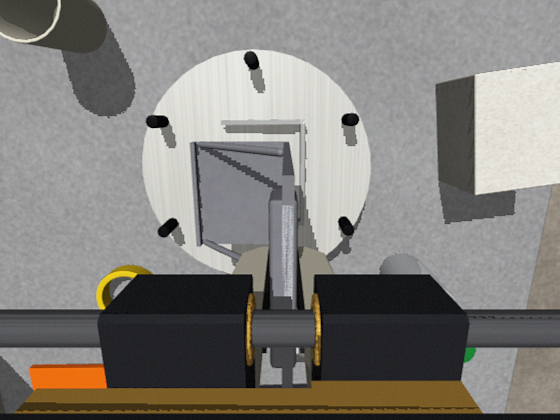

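View pics/scene6.png

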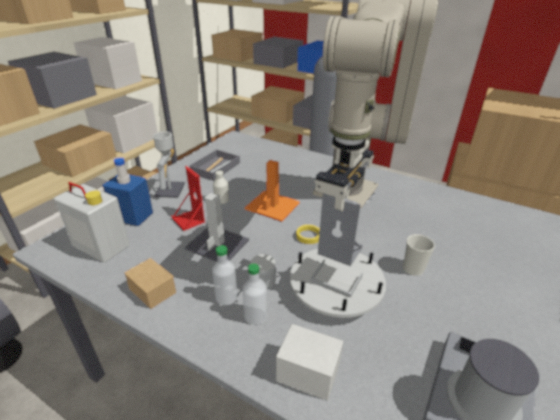

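The wrist view shows the shelf held upright and its floor (193–285,143–245) slightly left of and below the fence walls: left wall at row 121–132, rear wall at column 303. The scene view agrees. I'll measure the relative offset in the wrist picture.

Run:
```python
from h import *
f=lambda u,v,z: ray("wrist",(u,v),z).round(4)
l,r,t=f(142,163,.058),f(371,163,.058),f(253,49,.058); print("disc",(l+r)/2,t-[0,.14,0],l,r)
im=cv2.imread("pics/wrist6.png"); g=cv2.cvtColor(im,cv2.COLOR_BGR2GRAY)
print("col240 rows112-150",g[112:150,240].tolist()); print("row150 cols286-316",g[150,286:316].tolist())
print("row180 cols 185-205",g[190,185:205].tolist())
p,_,o=tcp(); zb=p[2]-.188
print("wall outer top y",f(260,121,.074),"rear outer",f(306,150,.074))
print("lip",f(193,143,zb+.014),f(199,245,zb+.014))
print("side wall far end proj for ctr .5715,.2025", [proj("wrist",[.5715+dx,.2025+dy,.074]).round(1).tolist() for dx,dy in [(-.038,.058),(-.038,.063),(.053,.058),(.058,.063)]])
cv2.imwrite("pics/w6c.png",cv2.resize(im[100:270,180:330],None,fx=3.5,fy=3.5,interpolation=cv2.INTER_CUBIC))
```

```text
disc [0.57115 0.2193  0.058  ] [0.5683 0.2073 0.058 ] [0.4316 0.2177 0.058 ] [0.7107 0.2209 0.058 ]
col240 rows112-150 [228, 229, 228, 227, 228, 227, 227, 230, 195, 177, 178, 181, 162, 134, 123, 125, 125, 124, 125, 122, 118, 207, 228, 226, 222, 224, 222, 222, 225, 179, 134, 134, 116, 114, 124, 125, 118, 103]
row150 cols286-316 [77, 76, 80, 69, 158, 212, 211, 206, 205, 209, 208, 211, 211, 169, 138, 168, 178, 181, 160, 123, 187, 214, 209, 207, 211, 212, 210, 214, 217, 216]
row180 cols 185-205 [212, 210, 206, 209, 213, 211, 213, 190, 148, 130, 136, 122, 70, 32, 56, 112, 133, 130, 132, 130]
wall outer top y [0.5767 0.2691 0.074 ] rear outer [0.63  0.237 0.074]
lip [0.5221 0.2502 0.1661] [0.5226 0.1527 0.1661]
side wall far end proj for ctr .5715,.2025 [[222.3, 128.3], [222.1, 123.8], [301.8, 129.2], [306.3, 124.8]]
```

View pics/w6c.png

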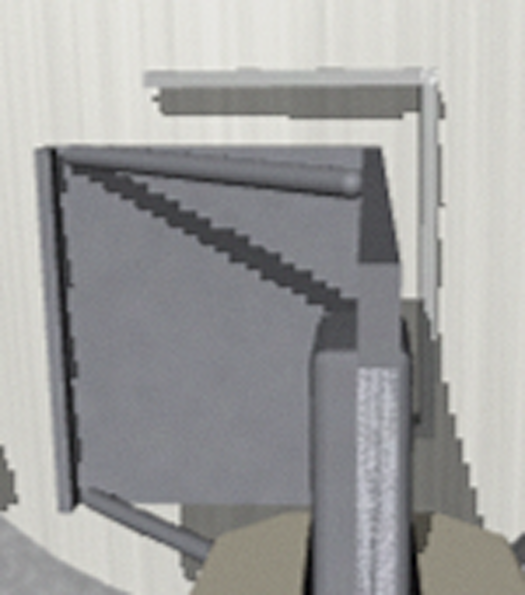

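The crop shows the +y wall's top at rows 120–124.5 and the rear wall at columns 301–306. The shelf is about 3–5 mm too far to −y. I'll shift it, lower to just above the fence and recheck.

```bash
python3 -m crank '[{"ax":0,"ay":0,"az":0,"x":4,"y":0,"z":5,"claw":0},{"ax":0,"ay":0,"az":0,"x":0,"y":0,"z":15,"claw":0},{"ax":0,"ay":0,"az":0,"x":0,"y":0,"z":15,"claw":0},{"ax":0,"ay":0,"az":0,"x":0,"y":0,"z":15,"claw":0},{"ax":0,"ay":0,"az":0,"x":0,"y":0,"z":10,"claw":0},{"ax":0,"ay":0,"az":0,"x":0,"y":0,"z":5,"claw":0},{"ax":0,"ay":0,"az":0,"x":0,"y":0,"z":0,"claw":0},{"ax":0,"ay":0,"az":0,"x":0,"y":0,"z":0,"claw":0}]'
python3 - <<'E'
from h import *
im=ctrl.snapshot("wrist"); cv2.imwrite("pics/w7.png",im)
p,Rm,o=tcp(); print(p,o["ee_rot"]); zb=p[2]-.188
P=lambda C,z,pts:[proj("wrist",[C[0]+a,C[1]+b,z]).round(1).tolist() for a,b in pts]
print("fence pred ctr .571,.2065",P((.571,.2065),.074,[(-.038,.058),(-.038,.063),(.053,.058),(.058,.063)]))
C=(p[0]-.0405,p[1]); print("lip pred",P(C,zb+.014,[(-.045,.05),(-.045,-.05)]))
cv2.imwrite("pics/w7c.png",cv2.resize(im[60:280,150:350],None,fx=2.7,fy=2.7,interpolation=cv2.INTER_CUBIC))
E
```

```text
t: 19.73
tcp_pos: [0.6041, 0.2049, 0.276]
ee_rot: [179.9, -0.0, 90.6]
ft_force: [0.2, -0.0, -5.3]
opening: 0.0117
grip_force: 40.0
[0.60415011 0.20494688 0.27602299] [ 1.79925348e+02 -2.06382585e-02  9.05726704e+01]
fence pred ctr .571,.2065 [[210.2, 130.4], [209.9, 125.1], [304.0, 131.5], [309.3, 126.2]]
lip pred [[188.5, 142.2], [194.4, 246.8]]
```

View pics/w7c.png

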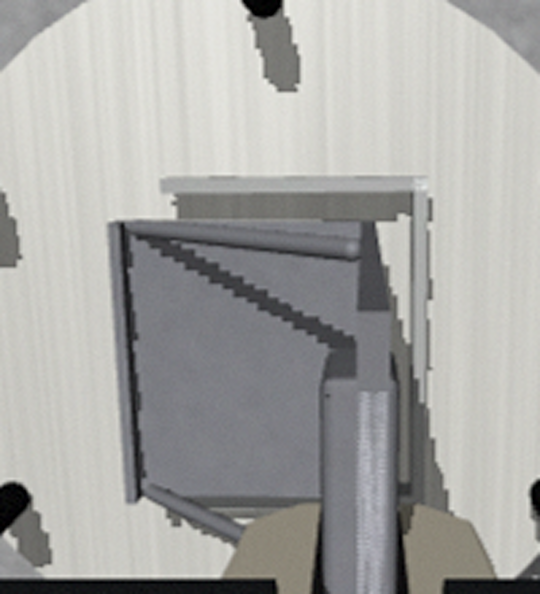

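The fence and shelf lip agree with predictions: y is centred within 1 mm and x is about −6 mm. I'll lower it.

```bash
python3 -m crank '[{"ax":0,"ay":0,"az":0,"x":1,"y":2,"z":5,"claw":0},{"ax":0,"ay":0,"az":0,"x":0,"y":0,"z":7,"claw":0},{"ax":0,"ay":0,"az":0,"x":0,"y":0,"z":6,"claw":0},{"ax":0,"ay":0,"az":0,"x":0,"y":0,"z":4,"claw":0},{"ax":0,"ay":0,"az":0,"x":0,"y":0,"z":2,"claw":0},{"ax":0,"ay":0,"az":0,"x":0,"y":0,"z":1,"claw":0},{"ax":0,"ay":0,"az":0,"x":0,"y":0,"z":0,"claw":0}]'
python3 -m crank '[{"ax":0,"ay":0,"az":0,"x":0,"y":0,"z":1,"claw":0},{"ax":0,"ay":0,"az":0,"x":0,"y":0,"z":1,"claw":0},{"ax":0,"ay":0,"az":0,"x":0,"y":0,"z":0,"claw":0}]'
```

```text
t: 20.65
tcp_pos: [0.6058, 0.2059, 0.2503]
ee_rot: [180.0, -0.0, 90.6]
ft_force: [-0.6, -0.1, -3.6]
opening: 0.012
grip_force: 40.0
t: 21.02
tcp_pos: [0.6058, 0.2059, 0.248]
ee_rot: [-180.0, 0.0, 90.6]
ft_force: [-0.1, 0.1, -5.2]
opening: 0.012
grip_force: 40.0
```

```bash
python3 -m crank '[{"ax":0,"ay":0,"az":0,"x":0,"y":0,"z":1,"claw":0},{"ax":0,"ay":0,"az":0,"x":0,"y":0,"z":0,"claw":0}]'
python3 -m crank '[{"ax":0,"ay":0,"az":0,"x":0,"y":0,"z":1,"claw":0},{"ax":0,"ay":0,"az":0,"x":0,"y":0,"z":0,"claw":0}]'
```

```text
t: 21.28
tcp_pos: [0.6059, 0.2059, 0.2473]
ee_rot: [180.0, -0.0, 90.6]
ft_force: [0.7, 1.2, -4.3]
opening: 0.0116
grip_force: 40.0
t: 21.52
tcp_pos: [0.6062, 0.206, 0.2471]
ee_rot: [179.9, -0.0, 90.6]
ft_force: [0.7, 0.1, 2.0]
opening: 0.0117
grip_force: 40.0
```

```bash
python3 -m crank '[{"ax":0,"ay":0,"az":0,"x":0,"y":0,"z":0.5,"claw":0},{"ax":0,"ay":0,"az":0,"x":0,"y":0,"z":0,"claw":0}]' 5
python3 -m crank '[{"ax":0,"ay":0,"az":0,"x":0,"y":0,"z":0,"claw":0.16},{"ax":0,"ay":0,"az":0,"x":0,"y":0,"z":0,"claw":0.25},{"ax":0,"ay":0,"az":0,"x":0,"y":0,"z":0,"claw":0.4},{"ax":0,"ay":0,"az":0,"x":0,"y":0,"z":0,"claw":0.5},{"ax":0,"ay":0,"az":0,"x":0,"y":0,"z":0,"claw":0.5},{"ax":0,"ay":0,"az":0,"x":0,"y":0,"z":-10,"claw":0.5},{"ax":0,"ay":0,"az":0,"x":0,"y":0,"z":-20,"claw":0.5},{"ax":0,"ay":0,"az":0,"x":0,"y":0,"z":-30,"claw":0.5},{"ax":0,"ay":0,"az":0,"x":0,"y":0,"z":-40,"claw":0.5},{"ax":0,"ay":0,"az":0,"x":0,"y":0,"z":-20,"claw":0.5},{"ax":0,"ay":0,"az":0,"x":0,"y":-40,"z":0,"claw":0.5},{"ax":0,"ay":0,"az":0,"x":0,"y":-40,"z":0,"claw":0.5},{"ax":0,"ay":0,"az":0,"x":0,"y":0,"z":0,"claw":0.5},{"ax":0,"ay":0,"az":0,"x":0,"y":0,"z":0,"claw":0.5}]'
python3 - <<'E'
from h import *
for c in ["wrist","top","scene"]:
    im=ctrl.snapshot(c); cv2.imwrite(f"pics/{c}8.png",im)
    for th in ["shelf_grip","shelf_base","disc_top","fence"]: print(c,th,pin(c,th,2))
    if c=="top": print(pegs(im)[1])
E
```

```text
t: 21.78
tcp_pos: [0.6066, 0.206, 0.2469]
ee_rot: [179.8, -0.0, 90.6]
ft_force: [4.1, 0.8, 4.5]
opening: 0.0121
grip_force: 5.0
t: 23.52
tcp_pos: [0.5264, 0.2052, 0.3673]
ee_rot: [179.8, -0.0, 90.6]
ft_force: [-0.4, 0.4, 0.3]
opening: 0.0464
grip_force: 0.0
wrist shelf_grip [(0.95, array([0.6059, 0.2048, 0.2448])), (0.55, array([0.6116, 0.206 , 0.1521]))]
wrist shelf_base [(0.77, array([0.5671, 0.2062, 0.0592]))]
wrist disc_top []
wrist fence []
top shelf_grip [(0.79, array([ 0.4888, -0.4128,  0.1941])), (0.58, array([0.6085, 0.2011, 0.2472]))]
top shelf_base [(0.7, array([ 0.5268, -0.4313,  0.007 ])), (0.63, array([0.5669, 0.2005, 0.0602]))]
top disc_top []
top fence [(0.64, array([0.6273, 0.2033, 0.0583])), (0.21, array([0.5652, 0.2027, 0.0574]))]
[(-149.1, np.float64(0.1257), 165), (-89.5, np.float64(0.1249), 200), (-29.1, np.float64(0.1241), 307), (136.8, np.float64(0.1064), 16015)]
scene shelf_grip [(0.75, array([ 0.4888, -0.4142,  0.1908])), (0.6, array([0.6092, 0.2038, 0.2463]))]
scene shelf_base [(0.93, array([0.5638, 0.2057, 0.0598])), (0.72, array([ 0.5287, -0.4273, -0.002 ]))]
scene disc_top []
scene fence [(0.56, array([0.6257, 0.2055, 0.0576]))]
```

View pics/wrist8.png

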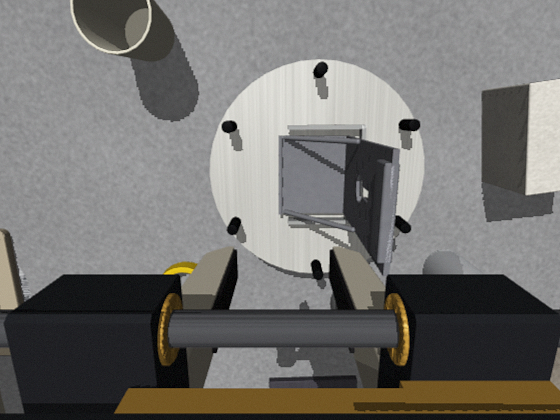

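The wrist view shows the shelf at (280–390,135–270), upright inside the fence and released. Both side walls are visible at rows 130 and 222, and the disc faces front. Base z is about 0.059 and x about −5 mm from the disc centre, so I'm handing in.

```bash
python3 -c "
from h import *
print(ctrl.hand_in())"
```

```text
the job is handed in; nothing more can be done
None
```

The turntable faces front and the grey shelf stands released inside the fence with its back plate to the rear; in my last pictures it was upright and about 5 mm in front of the disc centre. I handed the job in at about 24 s, and no verdict was returned.

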